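# Wedge a row of moisture tins tight in their rack

### The job

Push the two small tins in the rack together and up against the rack's end stop, then load the loose tin of the same size from the worktop into the rack as the last of the row. Then drive the wooden wedge, thin end first, along the slanted cheek into the gap beside that last tin, firmly, until the whole row is locked tight; leave all three tins upright and the wedge wedged in place, do not crush the tins, and leave the small sample jar where it stands.

Things in the scene. Friction and masses are not known exactly. Their poses are not given: they have to be found in the camera images.
- rack: Flat aluminium rack, fixed. Origin: on the underside of its 6 mm base plate (x -112..72, y -117..115 mm); x away from the robot, y along the row, z up. The tins' channel runs along y, centre line x = 25: two rails 8 mm wide, tops z = 22, inner faces x = -4 and 54, from the end stop to y = -48 (front), -52 (rear). The bare plate in front of the wedge gap is an apron for the wedge.
- seat_1 (a point): Point on the rack's floor (z = 6 mm in the rack) at the centre of the first tin's place, against the end stop: rack (25, 70.1) mm.
- seat_2 (a point): Same for the second tin: rack (25, 16.3) mm.
- seat_3 (a point): Same for the third, last tin: rack (25, -37.5) mm.
- wedge_home (a point): Where the wedge's origin lies when it just touches the cheek and the last tin of a closed row: rack (25, -75.4, 6) mm. The contacts give: pushed with about 15 N the wedge goes 5 to 15 mm further (+x of the rack); this locks the row, and it stays when let go.
- tin_a: Closed round aluminium tin with a push lid, 53.8 mm in diameter at the lid (upper 12 mm), 52 mm below it, 30 mm high, 0.12 kg. Origin: centre of the underside. Stands in the rack's channel nearest to the end stop, but short of it.
- tin_b: Tin like tin_a, in the rack's channel on the wedge side of tin_a, with a gap between them. Until the two are closed up there is no room for a third.
- tin_c: Tin like tin_a, standing loose on the worktop to the left or right of the rack. It becomes the last of the row, next to the wedge. (A larger tin, 68 mm, also on the worktop, is a bystander.)
- wedge: Smooth wooden wedge standing on the apron before the gap, 90 mm long (x), 24 high, 0.12 kg. Origin: underside, mid-length, mid-thickness. x points to the thin end, away from the robot; 29.2 mm thick at the tail, 22 in the middle, 14.8 at the tip. Straight face (y = +11) goes against the last tin, inclined face (-y) against the cheek. Pushed at the middle of its tail, it slides in easily.
- jar: Bystander: sample jar with screw cap, 49 mm in diameter, 60 mm high, standing on the worktop on the side where tin_c is not. Origin: centre of the underside.
- end_stop (a point): Middle of the foot of the end stop's face: rack (25, 97, 6) mm. The end stop is an upright block 74 mm wide across the channel, top at z = 40; the row is packed against it.
- cheek (a point): Middle of the foot of the slanted cheek's face: rack (25, -86.4, 6) mm. The cheek is an upright block 96 mm long (x -23..73), 14 mm thick, top z = 40, at the end of the row away from the stop. Per mm of rack +x its face comes 0.16 mm nearer to the row, so the gap between last tin and cheek narrows away from the robot.

How it is judged:
By the outcome, as a careful person would: the job done as asked, in the order asked, and still so for the second after the job is handed in, with the robot touching nothing.
It also fails if it takes over 58 s, if anything falls off the work surface, if the arm or the gripper's body presses on something with over 40 N, if the wrist force passes 120 N, or if a joint passes its speed limit or range.

### The arm

A 6-joint arm with a two-finger parallel gripper is mounted at the origin on a cart in front of the work surface, level with it; the furniture and walls round the work are solid. World frame = base frame: x ahead of the robot, y to its left, z up, the work surface at z = 0. Lengths are in m, angles in degrees, forces in N, time in s.
With the tool pointing down it reaches from about 0.3 to 0.75 m from the base axis. Payload 8.5 kg.
Tool frame: the origin (TCP) lies at the very end of the fingers, on their centre line; the grasp point (between the pads) lies 19 mm behind it; z points along the fingers, y is the line along which they close (so a half turn about z gives the same grasp; the last joint's range is limited). The gripper opens to 85 mm and grips with 20 to 120 N. Pads are 22 mm wide; open, the fingers measure 114 mm over their backs; the gripper's body (76 mm by 85 mm) begins 54 mm behind the grasp point. The pads swing forward as they close: fully open they stand 13 mm farther back than shut.
Start: joints at [60.315, 21.807, 74.336, -0, 83.858, -12.336], TCP at [0.164, 0.525, 0.231] pointing down, gripper open.
Joint ranges: [-178.18, 178.18], [-50.72, 133.34], [12.68, 142.11], [-81.47, 261.47], [9.98, 163.14], [-165.26, 165.26]. Speed limits (degrees/s): [136.94, 136.94, 180, 180, 180, 180].

### API

Orientations are given as a 3x3 rotation matrix whose columns are the frame's x, y, z axes.
In Python, from rig import observe, cams, ticket gives the robot as it stands.
- The arm moves only by the tool move_arm, never from a script. Its arguments are lists of equal length, an entry for each row: "jaw": the finger opening in cm, from 0 to 8.54; "dp": the shift along the tool's x, y, z in cm, a list of three; "turn": the turn, a rotation vector about the tool's x, y, z in rad, a list of three. In form: {"jaw": [jaw, ...], "dp": [[tx, ty, tz], ...], "turn": [[wx, wy, wz], ...]}. A call has 1 to 12 rows; each row shifts and turns the commanded pose from where the row before left it, along the tool's axes as they then stand; what a row does not reach is not made up. A row lasts 1/12 s, in which the tool goes at most 41.7 mm and 7.16 degrees, less where a joint would pass 70% of its speed; a pose out of reach is approached as far as the arm can. A call is refused whole if a number of a shift passes 4.17 or a number of a turn 0.125, either way. A call with a gripper value outside its range is refused whole. The fingers move at their own pace and stop on an object; "force" is the grip in N (left out, the last holds). Time passes only in rows, so rows that do not move let the fingers close. It gives the time, the measured TCP pose, the force, the opening and the grip force at its end, in the units of the state.
- observe(): the state, without advancing time (a new reading comes with each control period).
- cams.get_image(name): name is "side" or "top" or "wrist"; returns (picture, depth): 420x560x3 uint8, red, green, blue; 420x560 float32, m along the optical axis (not along the pixel's ray), 0 where there is no reading.
- cams.calibration(name): a dict with "vertical_fov" (degrees; the focal length in pixels is half the picture's height over the tangent of half this angle, whatever the lens; pixels are square), "cx", "cy" (the principal point, pixels), "view" (4x4, takes a point from world to camera coordinates); the wrist camera has in their place "tool_from_camera" (4x4, takes a point from camera to tool coordinates, whose origin is the TCP and whose axes are the flange's). Camera axes: x right, y up, looking along -z (the intrinsics and any distortion apply to the point x, -y, -z); pixel columns grow to the right and rows downward; lengths in m; the calibration is good to about 2 mm. A picture is of the moment at which its call begins: read the wrist's pose just before it. calibration takes no time and is no camera call.
- ticket.close_job(): hands the job in; it is judged then, once.
Trained networks look in the newest picture that a camera, given by its name, has taken for a name from the list of things; names that differ only in an ending like _2 or _b are one class to them, and where a whole thing is asked for, a point or a joint stands for the part that bears it (a point fixed in the world has none). Each returns a list of dicts, best first, with "p" (0 to 1); they miss things now and then, are a little off and sometimes report something else, mostly with a low value. They report only what shows in the picture. A call takes as long as a camera call.
- cams.spot_in(camera, query): "box" ([centre column, centre row, width, height] as shares, 0 to 1, of the picture: columns of its width, rows of its height, round what is visible of it).
- cams.outline_of(camera, query): "mask" (420x560 bool, what is visible of it) and "box" ([centre column, centre row, width, height] as shares, 0 to 1, of the picture: columns of its width, rows of its height, round what is visible of it).
- cams.mark_of(camera, query): "location" ([column, row] as shares, 0 to 1, of the picture: columns of its width, rows of its height: a listed point, or the origin of a listed thing).
The state is a dict: "time_s": time; "q": joint angles; "qvel": joint speeds; "joint_efforts": joint torques, N m; "position": TCP position; "tool_rot": TCP orientation; "ft_force": force on the tool from outside, world axes, zero at the start; "wrist_torque": the same for the moment, N m; "grip_width": finger opening in m; "gripper_force": force on a finger pad.
Only numpy, scipy, OpenCV 4.12 (cv2) and the standard library are available. Lean on these libraries where they do the work, as an engineer would, in place of code of your own. Each camera call takes 0.05 s, during which the arm holds its last target. There are 200 camera calls.

## Working session

There is one attempt and no reset: what is moved stays moved. The work goes in short steps, Python scripts to look and compute and a tool call to move; the robot and the scene stay as the last step left them, time stands still between calls to the robot, and variables do not carry over. Pictures are saved under pics/ and viewed, at most 10 in all, crops included, and the job is handed in when it is done.

Besides the shell and the picture viewer there is one more tool, called after "Request:" by a JSON object that holds its "op" and its "data". move_arm: Moves the arm, as the interface text tells. Its arguments: {"type":"object","properties":{"jaw":{"type":"array","items":{"type":"number"}},"dp":{"type":"array","items":{"type":"array","items":{"type":"number"}}},"turn":{"type":"array","items":{"type":"array","items":{"type":"number"}}},"force":{"type":"number"}},"required":["jaw","dp","turn"]}

```bash
ls; mkdir -p pics; cat > h.py <<'E'
import numpy as np, cv2
from rig import observe, cams, ticket
def K(n):
    c=cams.calibration(n); f=210/np.tan(np.radians(c["vertical_fov"])/2); return c,f
def cam2world(n,st=None):
    c=cams.calibration(n)
    if n!="wrist": return np.linalg.inv(np.array(c["view"]))
    T=np.eye(4);T[:3,:3]=st["tool_rot"];T[:3,3]=st["position"]
    return T@np.array(c["tool_from_camera"])
def pt(n,u,v,d,st=None):
    c,f=K(n); p=np.array([(u-c["cx"])/f*d,-(v-c["cy"])/f*d,-d,1]); return (cam2world(n,st)@p)[:3]
def cloud(n,dep,st=None):
    c,f=K(n); v,u=np.mgrid[:420,:560]
    P=np.stack([(u-c["cx"])/f*dep,-(v-c["cy"])/f*dep,-dep,np.ones_like(dep)],-1)
    return (P@cam2world(n,st).T)[...,:3]
def ray_z(n,u,v,z,st=None):
    a=pt(n,u,v,0.0,st);b=pt(n,u,v,1.0,st); return a+(b-a)*(z-a[2])/(b[2]-a[2])
E
python3 - <<'E'
from h import *
st=observe();print(st)
for n in("top","side"):
    c=cams.calibration(n);print(n,{k:np.round(v,3).tolist() if not isinstance(v,str) else v for k,v in c.items()})
    im,d=cams.get_image(n);cv2.imwrite(f"pics/{n}0.png",im[...,::-1])
    np.save(f"{n}0.npy",d)
    for q in ("tin_a","wedge","jar","rack","end_stop","cheek","seat_1","seat_3","wedge_home"):
        for r in cams.mark_of(n,q)[:5]:
            u,v=r["location"][0]*560,r["location"][1]*420
            print(n,q,round(r["p"],2),round(u),round(v),ray_z(n,u,v,0.006 if q in("wedge","end_stop","cheek","seat_1","seat_3","wedge_home") else 0).round(4))
print({k:np.round(v,3).tolist() if not isinstance(v,str) else v for k,v in cams.calibration("wrist").items()})
E
```

```text
pics
{'time_s': 0.0, 'q': array([ 6.03156056e+01,  2.18397431e+01,  7.43845720e+01,  5.83883574e-04,
        8.38577999e+01, -1.23339320e+01]), 'qvel': array([-0.04761222,  0.10186913, -0.05423666, -0.0204743 ,  0.00536723,
        0.01938245]), 'joint_efforts': array([-1.48533938e-03, -4.48429406e+01, -2.31276691e+01, -1.88180138e-04,
        4.68297105e-03, -1.43819028e-05]), 'position': array([0.16385348, 0.52472019, 0.23072453]), 'tool_rot': array([[-9.54498080e-01,  2.98216196e-01, -7.18543429e-04],
       [ 2.98216894e-01,  9.54497327e-01, -1.24007847e-03],
       [ 3.16036297e-04, -1.39793431e-03, -9.99998973e-01]]), 'ft_force': array([0.13121291, 0.21302271, 0.08153242]), 'wrist_torque': array([-0.01921793,  0.05571864,  0.03721504]), 'gripper_force': 0.0, 'grip_width': 0.08530502508920275}
top {'vertical_fov': 56.058, 'cx': 273.838, 'cy': 211.128, 'view': [[0.01, -1.0, 0.002, -0.018], [0.998, 0.011, 0.061, -0.528], [-0.061, 0.001, 0.998, -0.954], [0.0, 0.0, 0.0, 1.0]]}
top tin_a 0.74 268 179 [0.6087 0.002  0.    ]
top tin_a 0.71 402 206 [ 0.5442 -0.3335  0.    ]
top tin_a 0.
[... 1236 characters left out ...]
side end_stop 0.97 316 190 [0.6127 0.048  0.006 ]
side end_stop 0.41 252 327 [ 0.5401 -0.3377  0.006 ]
side cheek 0.67 295 248 [ 0.5954 -0.1249  0.006 ]
side cheek 0.37 291 220 [ 0.5699 -0.054   0.006 ]
side seat_1 0.98 309 198 [0.6011 0.0206 0.006 ]
side seat_1 0.92 297 234 [ 0.5906 -0.0864  0.006 ]
side seat_3 0.98 309 198 [0.6011 0.0206 0.006 ]
side seat_3 0.92 297 234 [ 0.5906 -0.0864  0.006 ]
side wedge_home 0.86 293 249 [ 0.5899 -0.1284  0.006 ]
side wedge_home 0.22 305 214 [ 0.5989 -0.0268  0.006 ]
{'vertical_fov': 68.131, 'cx': 283.301, 'cy': 205.807, 'tool_from_camera': [[0.001, 0.965, 0.264, 0.066], [1.0, -0.001, 0.001, 0.001], [0.001, 0.264, -0.965, -0.144], [0.0, 0.0, 0.0, 1.0]]}
```

View pics/top0.png

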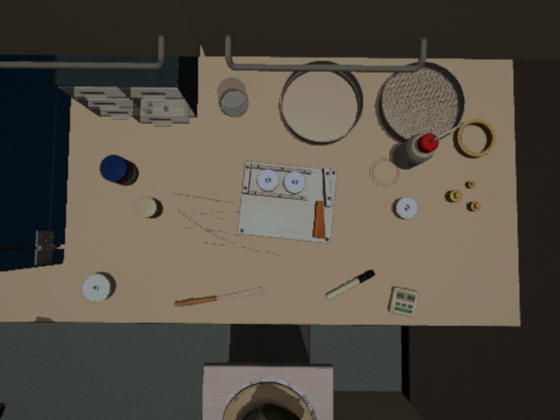

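View pics/side0.png

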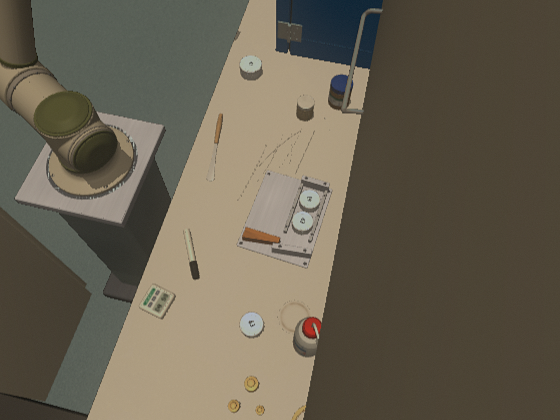

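The top view shows the rack at px 240–335 × 162–242, with the tins at (268,180) and (295,182) and the wedge at (320,220). The loose 54 mm tin is at (405,207) and the jar at (148,207). The side view agrees. Next I'll move over the rack for a close look.

Request:
{"op": "move_arm", "data": {"jaw": [8.5,8.5,8.5,8.5,8.5,8.5,8.5,8.5,8.5,8.5,8.5,8.5], "dp": [[-3.18,-2.24,0.17],[-3.18,-2.24,0.17],[-3.18,-2.24,0.17],[-3.18,-2.24,0.17],[-3.18,-2.24,0.17],[-3.18,-2.24,0.17],[-3.18,-2.24,0.17],[-3.18,-2.24,0.17],[-3.18,-2.24,0.17],[-3.18,-2.24,0.17],[-3.18,-2.24,0.17],[-3.18,-2.24,0.17]], "turn": [[0,0,0],[0,0,0],[0,0,0],[0,0,0],[0,0,0],[0,0,0],[0,0,0],[0,0,0],[0,0,0],[0,0,0],[0,0,0],[0,0,0]]}}

```text
time_s: 2.0
position: [0.449, 0.1528, 0.2111]
tool_rot: [[-0.954, 0.298, 0.0], [0.298, 0.954, 0.0], [-0.0, 0.0, -1.0]]
ft_force: [0.8, 0.8, 0.4]
grip_width: 0.0853
gripper_force: 0.0
```

Request:
{"op": "move_arm", "data": {"jaw": [0,0,0,0,0,0,0,0,0,0,0,0], "dp": [[-3.18,-2.24,0.17],[-3.18,-2.24,0.17],[-3.18,-2.24,0.17],[-3.18,-2.24,0.17],[-3.18,-2.24,0.17],[-3.18,-2.24,0.17],[0,0,0],[0,0,0],[0,0,0],[0,0,0],[0,0,0],[0,0,0]], "turn": [[0,0,0],[0,0,0],[0,0,0],[0,0,0],[0,0,0],[0,0,0],[0,0,0.125],[0,0,0.125],[0,0,0.125],[0,0,0.125],[0,0,0.125],[0,0,0.125]]}}

```text
time_s: 3.0
position: [0.5901, -0.0306, 0.2006]
tool_rot: [[-0.49, 0.872, -0.0], [0.872, 0.49, 0.0], [0.0, -0.0, -1.0]]
ft_force: [-0.2, -0.4, 0.6]
grip_width: -0.0003
gripper_force: 0.0
```

Request:
{"op": "move_arm", "data": {"jaw": [0,0,0,0,0,0], "dp": [[0,0,0],[0,0,0],[0,0,0],[0,0,0],[0,0,0],[0,0,0]], "turn": [[0,0,0.125],[0,0,0.125],[0,0,0.125],[0,0,0.125],[0,0,0.125],[0,0,0]]}}

```text
time_s: 3.5
position: [0.5901, -0.0306, 0.2007]
tool_rot: [[0.111, 0.994, -0.0], [0.994, -0.111, -0.0], [-0.0, -0.0, -1.0]]
ft_force: [-0.3, 0.1, -1.2]
grip_width: -0.0002
gripper_force: 0.0
```

```bash
python3 - <<'E'
from h import *
st=observe();print(st["q"],st["position"],st["tool_rot"].round(3).tolist(),st["ft_force"],st["grip_width"],st["time_s"])
im,d=cams.get_image("wrist");cv2.imwrite("pics/w1.png",im[...,::-1]);np.save("w1.npy",d)
import pickle;pickle.dump((st,im,d),open("w1.pkl","wb"))
for q in ("tin_a","wedge","end_stop","cheek","seat_1","wedge_home","rack"):
    for r in cams.mark_of("wrist",q)[:4]:
        u,v=r["location"][0]*560,r["location"][1]*420
        print(q,round(r["p"],2),round(u,1),round(v,1),ray_z("wrist",u,v,0 if q=="rack" else .006,st).round(4))
E
```

```text
[-1.44342690e+01  2.72035232e+01  7.05862271e+01 -1.25968622e-03
  8.22116320e+01 -8.04633706e+00] [ 0.59013983 -0.03057437  0.20069406] [[0.111, 0.994, -0.0], [0.994, -0.111, -0.0], [-0.0, -0.0, -1.0]] [-0.29033325  0.12676729 -1.21543826] -0.0002388539791190101 3.5
tin_a 0.94 291.2 151.2 [0.6039 0.0035 0.006 ]
tin_a 0.82 290.9 211.2 [ 0.5966 -0.0635  0.006 ]
wedge 0.75 223.5 262.2 [ 0.5103 -0.1174  0.006 ]
end_stop 0.76 287.2 105.9 [0.6046 0.0503 0.006 ]
seat_1 0.91 293.9 230.6 [ 0.5976 -0.087   0.006 ]
seat_1 0.85 291.8 134.0 [0.6064 0.0215 0.006 ]
seat_1 0.82 292.1 184.4 [ 0.6011 -0.0328  0.006 ]
wedge_home 0.62 291.5 259.2 [ 0.5911 -0.1225  0.006 ]
rack 0.79 272.3 197.1 [ 0.5772 -0.0462  0.    ]
```

View pics/w1.png

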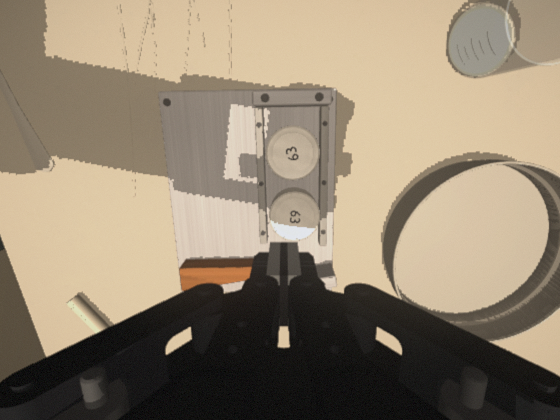

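The wrist view shows the end stop bar at row 97, tins at (293,152) and (295,213) between the rails, the wedge at (222,272), and the closed fingers at (285,260). I'll fit the rack pose from the depth.

```bash
cat >> h.py <<'E'
def blobs(P,lo,hi,box,n=60,res=0.001):
    m=(P[...,2]>lo)&(P[...,2]<hi)&(P[...,0]>box[0])&(P[...,0]<box[1])&(P[...,1]>box[2])&(P[...,1]<box[3])
    k,l=cv2.connectedComponents(m.astype(np.uint8)); o=[]
    for i in range(1,k):
        q=P[l==i]
        if len(q)>n:
            r=cv2.minAreaRect((q[:,:2]*1000).astype(np.float32)); o.append((len(q),np.round(r[0],1).tolist(),np.round(r[1],1).tolist(),round(r[2],1),round(float(np.median(q[:,2]))*1000,1)))
    return sorted(o,reverse=True)
E
python3 - <<'E'
from h import *
import pickle
st,im,d=pickle.load(open("w1.pkl","rb"))
P=cloud("wrist",d,st)
B=(.44,.68,-.18,.08)
m=(d>0)&(P[...,0]>.44)&(P[...,0]<.68)&(P[...,1]>-.18)&(P[...,1]<.08)
h,e=np.histogram(P[m][:,2],bins=np.arange(-.006,.06,.002));print(list(zip((e*1000).round().astype(int).tolist(),h.tolist())))
for lo,hi in((.003,.010),(.019,.026),(.026,.034),(.033,.038),(.0375,.046)):
    print(lo,hi);[print("  ",b) for b in blobs(P,lo,hi,B)[:6]]
n="top";dt=np.load("top0.npy");Pt=cloud("top",dt)
for lo,hi in((.026,.045),):
    print("top");[print("  ",b) for b in blobs(Pt,lo-.006,hi,(.3,.7,-.45,.1),25)[:12]]
print(np.median(Pt[235:255,200:230][...,2]))
ds=np.load("side0.npy");Ps=cloud("side",ds);print("side");[print("  ",b) for b in blobs(Ps,.02,.045,(.3,.7,-.45,.1),25)[:12]]
E
```

```text
[(-6, 0), (-4, 0), (-2, 1787), (0, 9113), (2, 523), (4, 1873), (6, 16134), (8, 1693), (10, 118), (12, 129), (14, 116), (16, 139), (18, 115), (20, 392), (22, 1708), (24, 281), (26, 87), (28, 161), (30, 1053), (32, 177), (34, 2038), (36, 2264), (38, 288), (40, 1000), (42, 177), (44, 2), (46, 0), (48, 0), (50, 0), (52, 0), (54, 0), (56, 0)]
0.003 0.01
   (19519, [555.6, -27.4], [199.1, 186.0], 84.4, 7.0)
   (168, [517.2, -149.8], [28.3, 12.4], 2.6, 7.2)
0.019 0.026
   (1109, [634.1, -27.9], [149.3, 10.4], 85.9, 22.9)
   (1044, [568.9, -19.6], [143.3, 8.1], 84.7, 22.9)
   (199, [507.3, -110.3], [1.8, 79.1], 85.0, 22.8)
0.026 0.034
   (1310, [504.9, -124.1], [29.1, 80.9], 85.0, 31.1)
   (62, [601.0, -40.1], [12.9, 45.4], 86.3, 30.3)
0.033 0.038
   (2313, [604.7, 4.7], [52.9, 52.5], 83.1, 36.0)
   (1977, [599.5, -60.1], [53.1, 53.2], 65.4, 36.1)
0.0375 0.046
   (1258, [608.9, 56.4], [14.1, 73.6], 84.9, 40.8)
   (169, [628.7, -136.6], [17.8, 14.7], 4.3, 41.1)
top
   (1335, [599.9, -17.1], [161.1, 74.1], 84.9, 35.3)
   (397, [539.2, -333.8], [51.6, 53.3], 1.1, 29.9)
   (349, [507.8, -122.8], [26.8, 89.9], 87.5, 30.6)
   (265, [587.3, -140.0], [95.7, 14.5], 3.8, 40.1)
   (96, [657.6, -321.9], [63.5, 26.9], 31.9, 32.3)
   (60, [569.9, -444.5], [10.4, 26.7], 87.5, 28.5)
   (52, [697.0, -125.0], [5.4, 63.7], 0.4, 33.8)
0.000683772319535092
side
   (1175, [600.3, -19.4], [164.9, 74.1], 84.4, 34.6)
   (685, [548.4, -134.7], [36.5, 174.5], 80.5, 31.7)
   (464, [539.3, -335.0], [51.5, 53.9], 15.3, 29.2)
   (55, [562.8, -66.4], [57.8, 7.9], 84.4, 21.8)
   (50, [661.4, -365.5], [14.8, 54.3], 73.5, 32.7)
   (36, [569.3, -445.8], [8.0, 24.0], 89.1, 27.5)
```

Request:
{"op": "move_arm", "data": {"jaw": [0,0,0,0,0,0,0,0,0,0,0,0], "dp": [[0,0,0],[-2.39,0.37,0],[-2.39,0.37,0],[-2.39,0.37,0],[0,0,3.2],[0,0,3.2],[0,0,3.2],[0,0,3.2],[0,0,2.6],[0,0,1.8],[0,0,1.0],[0,0,0]], "turn": [[0,0,-0.0225],[0,0,0],[0,0,0],[0,0,0],[0,0,0],[0,0,0],[0,0,0],[0,0,0],[0,0,0],[0,0,0],[0,0,0],[0,0,0]]}}

```text
time_s: 4.9
position: [0.5943, -0.1027, 0.0168]
tool_rot: [[0.083, 0.997, -0.003], [0.997, -0.083, 0.001], [0.001, -0.003, -1.0]]
ft_force: [0.4, -0.3, -0.1]
grip_width: -0.0
gripper_force: 0.0
```

```bash
cat >> h.py <<'E'
O=np.array([.5748,-.045]);A=np.radians(-5.1);X=np.array([np.cos(A),np.sin(A)]);Y=np.array([-np.sin(A),np.cos(A)])
def rk(p): r=np.array(p[:2])-O; return np.round([r@X*1000,r@Y*1000],1)
def show():
    s=observe();f=s["ft_force"]; print("t",s["time_s"],"rack",rk(s["position"]),"z",(s["position"][2]*1000).round(1),"yaw",np.degrees(np.arctan2(s["tool_rot"][1,1],s["tool_rot"][0,1])).round(2),"F rack",np.round([f[:2]@X,f[:2]@Y,f[2]],1),"w",round(s["grip_width"]*1000,1),"q",s["q"].round(0)); return s
E
python3 -c "
from h import *
show()"
```

```text
t 4.9 rack [ 24.5 -55.7] z 16.8 yaw -4.79 F rack [ 0.5 -0.3 -0.1] w -0.0 q [-21.  40.  81.  -0.  59. -16.]
```

Request:
{"op": "move_arm", "data": {"jaw": [0,0,0,0,0,0,0,0,0,0], "dp": [[0.4,0,0],[0.4,0,0],[0.4,0,0],[0.4,0,0],[0.4,0,0],[0.4,0,0],[0.4,0,0],[0.3,0,0],[0.1,0,0],[0,0,0]], "turn": [[0,0,0],[0,0,0],[0,0,0],[0,0,0],[0,0,0],[0,0,0],[0,0,0],[0,0,0],[0,0,0],[0,0,0]]}}

```text
time_s: 5.73
position: [0.5978, -0.0706, 0.0186]
tool_rot: [[0.084, 0.996, -0.0], [0.996, -0.084, 0.0], [0.0, -0.0, -1.0]]
ft_force: [-0.1, 0.1, 0.2]
grip_width: 0.0001
gripper_force: 0.0
```

```bash
python3 -c "
from h import *
show()"
```

```text
t 5.7333 rack [ 25.2 -23.5] z 18.6 yaw -4.82 F rack [-0.1  0.1  0.2] w 0.1 q [-18.  40.  81.   0.  59. -13.]
```

Request:
{"op": "move_arm", "data": {"jaw": [0,0,0], "dp": [[0.1,0,0],[0.1,0,0],[0,0,0]], "turn": [[0,0,0],[0,0,0],[0,0,0]]}}

```text
time_s: 5.98
position: [0.5979, -0.0691, 0.0186]
tool_rot: [[0.084, 0.996, -0.0], [0.996, -0.084, 0.0], [-0.0, -0.0, -1.0]]
ft_force: [-0.2, -1.1, -1.6]
grip_width: 0.0002
gripper_force: 0.5
```

Request:
{"op": "move_arm", "data": {"jaw": [0,0], "dp": [[0.1,0,0],[0,0,0]], "turn": [[0,0,0],[0,0,0]]}}

```text
time_s: 6.15
position: [0.5981, -0.0689, 0.0187]
tool_rot: [[0.084, 0.996, -0.0], [0.996, -0.084, -0.001], [-0.001, 0.0, -1.0]]
ft_force: [-1.1, -5.0, -1.9]
grip_width: 0.0002
gripper_force: 2.6
```

Request:
{"op": "move_arm", "data": {"jaw": [0,0], "dp": [[0.1,0,0],[0,0,0]], "turn": [[0,0,0],[0,0,0]]}}

```text
time_s: 6.32
position: [0.5983, -0.0688, 0.0188]
tool_rot: [[0.084, 0.996, 0.0], [0.996, -0.084, -0.003], [-0.003, 0.001, -1.0]]
ft_force: [-0.1, -9.3, -0.8]
grip_width: 0.0002
gripper_force: 4.7
```

Request:
{"op": "move_arm", "data": {"jaw": [0,0,0,0,8.5,8.5,8.5,8.5,8.5,8.5,8.5,8.5], "dp": [[-0.8,0,0],[-0.3,0,2e-05],[0,0,-3.7],[0,0,-4.0],[-3.7,-0.5,0],[-3.7,-0.5,0],[-3.7,-0.5,0],[-3.7,-0.5,0],[-3.7,-0.5,0],[-3.7,-0.5,0],[-3.7,-0.5,0],[0,0,0]], "turn": [[0,0,0],[0,0,0],[0,0,0],[0,0,0],[0,0,0],[0,0,0],[0,0,0],[0,0,0],[0,0,0],[0,0,0],[0,0,0],[0,0,0]]}}

```text
time_s: 7.32
position: [0.5387, -0.3393, 0.0955]
tool_rot: [[0.09, 0.996, 0.001], [0.996, -0.09, -0.002], [-0.002, 0.001, -1.0]]
ft_force: [-0.5, -1.0, -0.3]
grip_width: 0.085
gripper_force: 0.0
```

```bash
python3 - <<'E'
from h import *
import pickle
st=show();im,d=cams.get_image("wrist");P=cloud("wrist",d,st);cv2.imwrite("pics/w2.png",im[...,::-1])
pickle.dump((st,im,d),open("w2.pkl","wb"))
for b in blobs(P,.024,.036,(.48,.60,-.4,-.27)):print(b,rk(np.array(b[1])/1000))
m=P[...,2]>.06
q=(P[m]-st["position"])@st["tool_rot"]*1000
for s in(1,-1):
    k=q[(q[:,1]*s>30)&(q[:,1]*s<75)&(abs(q[:,0])<14)]; print("finger",s,len(k), k[:,2].max().round(1) if len(k) else 0, np.percentile(k[:,2],95).round(1))
E
```

```text
t 7.3167 rack [  -9.8 -296.4] z 95.5 yaw -5.17 F rack [-0.4 -1.  -0.3] w 85.0 q [-43.  37.  71.  -0.  72. -38.]
(4428, [540.0, -333.6], [53.8, 53.0], 85.0, 30.1) [  -9.  -290.6]
finger 1 14354 -13.4 -28.4
finger -1 14885 -13.6 -28.7
```

View pics/w2.png

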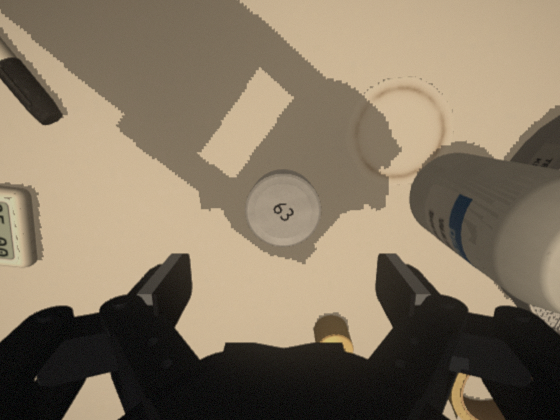

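The tin sits centred at (283,208), slightly +y of the open fingers, and a spray bottle stands at the right from about col 415. I'll check clearance to the bottle.

```bash
python3 - <<'E'
from h import *
import pickle
st,im,d=pickle.load(open("w2.pkl","rb"))
for n,P in(("wrist",cloud("wrist",d,st)),("side",cloud("side",np.load("side0.npy"))),("top",cloud("top",np.load("top0.npy")))):
    for lo,hi in((.03,.08),(.08,.2)):
        m=(P[...,2]>lo)&(P[...,2]<hi)&(P[...,0]>.615 if n=="wrist" else P[...,0]>.57)&(P[...,0]<.72)&(P[...,1]>-.42)&(P[...,1]<-.25)
        q=P[m]; print(n,lo,len(q),np.percentile(q,[2,98],axis=0).round(3).tolist() if len(q) else 0)
E
```

```text
wrist 0.03 5045 [[0.638, -0.411, 0.031], [0.717, -0.307, 0.079]]
wrist 0.08 10712 [[0.638, -0.36, 0.082], [0.665, -0.307, 0.128]]
side 0.03 115 [[0.637, -0.374, 0.032], [0.687, -0.348, 0.079]]
side 0.08 728 [[0.639, -0.373, 0.086], [0.684, -0.322, 0.193]]
top 0.03 265 [[0.636, -0.409, 0.031], [0.717, -0.307, 0.078]]
top 0.08 909 [[0.638, -0.379, 0.084], [0.696, -0.308, 0.193]]
```

Request:
{"op": "move_arm", "data": {"jaw": [7,7,7,7,7,7,5,5,5,5,5,5], "dp": [[0.55,0.06,0],[0,0,2.5],[0,0,2.5],[0,0,2],[0,0,1.05],[0,0,0],[0,0,0],[0,0,0],[0,0,0],[0,0,0],[0,0,0],[0,0,0]], "turn": [[0,0,0],[0,0,0],[0,0,0],[0,0,0],[0,0,0],[0,0,0],[0,0,0],[0,0,0],[0,0,0],[0,0,0],[0,0,0],[0,0,0]], "force": 25}}

```text
time_s: 8.37
position: [0.5423, -0.3279, 0.0166]
tool_rot: [[0.084, 0.996, 0.002], [0.996, -0.084, -0.001], [-0.001, 0.002, -1.0]]
ft_force: [0.9, 3.1, 7.1]
grip_width: 0.0527
gripper_force: 27.1
```

```bash
python3 -c "
from h import *
show()"
```

```text
t 8.3667 rack [  -7.3 -284.6] z 16.6 yaw -4.84 F rack [0.6 3.2 7.1] w 52.7 q [-42.  42.  76.   0.  62. -37.]
```

Request:
{"op": "move_arm", "data": {"jaw": [7,7,7,7,7,7,7], "dp": [[0,0,0],[0,0,0],[0,0,0],[-0.3,0,0],[-0.3,0,0],[0,0,0],[0,0,0]], "turn": [[0,0,0],[0,0,0],[0,0,0],[0,0,0],[0,0,0],[0,0,0],[0,0,0]]}}

```text
time_s: 8.95
position: [0.541, -0.334, 0.0151]
tool_rot: [[0.085, 0.996, -0.0], [0.996, -0.085, 0.0], [0.0, -0.0, -1.0]]
ft_force: [-0.7, 0.2, 0.1]
grip_width: 0.0701
gripper_force: 0.0
```

```bash
python3 - <<'E'
from h import *
import pickle
st=show();im,d=cams.get_image("wrist");P=cloud("wrist",d,st)
for b in blobs(P,.026,.034,(.48,.60,-.4,-.27)):print(b,rk(np.array(b[1])/1000))
show()
E
```

```text
t 8.95 rack [  -8.  -290.9] z 15.1 yaw -4.87 F rack [-0.7  0.1  0.1] w 70.1 q [-42.  42.  75.  -0.  62. -37.]
(9876, [542.9, -334.3], [53.6, 53.5], 15.1, 30.1) [  -6.1 -291. ]
(293, [507.2, -329.5], [6.6, 22.8], 12.3, 30.4) [ -42.  -289.4]
(284, [580.3, -336.5], [22.8, 7.1], 84.2, 30.4) [  31.4 -289.9]
t 9.0 rack [  -8.  -290.7] z 15.1 yaw -4.86 F rack [ 0.1  0.2 -0.4] w 69.8 q [-42.  42.  75.  -0.  62. -37.]
```

Request:
{"op": "move_arm", "data": {"jaw": [5,5,5,5,5,5,5,5,5,5], "dp": [[0,0,0],[0,0,0],[0,0,0],[0,0,0],[0,0,0],[0,0,-1.5],[0,0,-3],[0,0,-3],[0,0,0],[0,0,0]], "turn": [[0,0,0],[0,0,0],[0,0,0],[0,0,0],[0,0,0],[0,0,0],[0,0,0],[0,0,0],[0,0,0],[0,0,0]]}}

```text
time_s: 9.83
position: [0.5414, -0.334, 0.0912]
tool_rot: [[0.084, 0.996, 0.002], [0.996, -0.084, -0.002], [-0.002, 0.002, -1.0]]
ft_force: [-0.3, 0.1, -2.6]
grip_width: 0.0525
gripper_force: 27.1
```

```bash
python3 - <<'E'
from h import *
st=show();im,d=cams.get_image("wrist");P=cloud("wrist",d,st);z=st["position"][2]+.015
for b in blobs(P,z-.005,z+.005,(.46,.62,-.42,-.25),200):print(b,rk(np.array(b[1])/1000))
show()
E
```

```text
t 9.8333 rack [  -7.5 -290.8] z 91.2 yaw -4.84 F rack [-0.3  0.1 -2.6] w 52.5 q [-42.  37.  71.   0.  71. -37.]
(10353, [540.1, -332.5], [53.4, 62.5], 55.5, 105.9) [  -9.  -289.4]
t 9.8833 rack [  -8.3 -290.3] z 89.6 yaw -4.84 F rack [-0.5 -0.7 -1.9] w 52.4 q [-42.  37.  71.   0.  71. -37.]
```

Request:
{"op": "move_arm", "data": {"jaw": [5,5,5,5,5,5,5,5,5,5], "dp": [[3.5,0.46,0],[3.5,0.46,0],[3.5,0.46,0],[3.5,0.46,0],[3.5,0.46,0],[3.5,0.46,0],[3.5,0.46,0],[0.4,0,0],[0,0,0],[0,0,0]], "turn": [[0,0,0],[0,0,0],[0,0,0],[0,0,0],[0,0,0],[0,0,0],[0,0,0],[0,0,0],[0,0,0],[0,0,0]]}}

```text
time_s: 10.72
position: [0.5936, -0.0885, 0.0889]
tool_rot: [[0.084, 0.996, -0.002], [0.996, -0.084, 0.0], [0.0, -0.002, -1.0]]
ft_force: [-0.2, -0.7, -1.3]
grip_width: 0.0527
gripper_force: 27.0
```

```bash
python3 - <<'E'
from h import *
import pickle
st=show();im,d=cams.get_image("wrist");P=cloud("wrist",d,st);cv2.imwrite("pics/w3.png",im[...,::-1])
pickle.dump((st,im,d),open("w3.pkl","wb"))
z=st["position"][2]+.015
B=(.44,.68,-.18,.08)
for lo,hi in((.019,.026),(.033,.038),(.0382,.046),(z-.003,z+.003)):
    print(lo,hi)
    for b in blobs(P,lo,hi,B,150):print("  ",b,rk(np.array(b[1])/1000))
m=(abs(P[...,2]-z)<.003); q=(P[m]-st["position"])@st["tool_rot"]*1000
for x0 in range(8,30,3):
    k=q[(abs(q[:,0]-x0)<.7)]; print(x0,k[:,1].min().round(1),k[:,1].max().round(1),((k[:,1].min()+k[:,1].max())/2).round(2)) if len(k) else 0
print(q[:,0].max())
show()
E
```

```text
t 10.7167 rack [ 22.6 -41.6] z 88.9 yaw -4.81 F rack [-0.2 -0.7 -1.3] w 52.7 q [-20.  34.  78.  -0.  68. -15.]
0.019 0.026
   (2927, [634.1, -28.4], [146.9, 8.5], 84.7, 22.9) [57.6 21.8]
   (2876, [568.6, -20.5], [142.3, 8.4], 84.7, 22.8) [-8.4 23.9]
   (344, [499.0, -109.6], [1.6, 63.4], 85.1, 22.6) [-69.8 -71.1]
0.033 0.038
   (12904, [603.6, -7.1], [100.8, 53.6], 85.8, 35.9) [25.3 40.3]
0.0382 0.046
   (255, [553.8, -142.1], [14.4, 16.4], 89.5, 41.2) [-12.3 -98.6]
0.10093054650633278 0.10693054650633278
   (10025, [592.1, -87.4], [53.7, 62.4], 55.7, 103.6) [ 21.  -40.7]
8 -38.6 40.9 1.13
11 -31.4 34.3 1.41
14 -21.3 24.0 1.37
17 -19.2 21.9 1.35
20 -16.4 18.9 1.27
23 -12.2 14.4 1.09
26 -6.0 8.6 1.32
26.350038963588357
t 10.7667 rack [ 22.7 -42.3] z 89.2 yaw -4.88 F rack [-0.5 -0.5 -1.8] w 52.9 q [-20.  34.  78.  -0.  68. -15.]
```

View pics/w3.png

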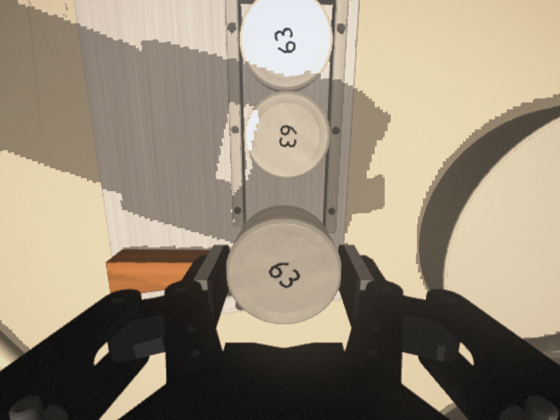

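The held tin is at (285,266), in line with the channel. The two rack tins at (288,135) and (287,40) are closed up, and the wedge is at left (155,270).

Request:
{"op": "move_arm", "data": {"jaw": [5,5,5,5,5,5,5,5], "dp": [[0,0.06,0],[0,0,2],[0,0,2],[0,0,1],[0,0,0.8],[0,0,0.5],[0,0,0.4],[0,0,0]], "turn": [[0,0,0],[0,0,0],[0,0,0],[0,0,0],[0,0,0],[0,0,0],[0,0,0],[0,0,0]]}}

```text
time_s: 11.43
position: [0.5948, -0.0886, 0.023]
tool_rot: [[0.085, 0.996, -0.0], [0.996, -0.085, 0.0], [0.0, -0.0, -1.0]]
ft_force: [0.0, -0.4, -1.1]
grip_width: 0.0524
gripper_force: 27.0
```

Request:
{"op": "move_arm", "data": {"jaw": [5,5], "dp": [[0,0,0.1],[0,0,0]], "turn": [[0,0,0],[0,0,0]]}}

```text
time_s: 11.6
position: [0.5951, -0.0885, 0.0227]
tool_rot: [[0.084, 0.996, 0.001], [0.996, -0.084, -0.0], [-0.0, 0.001, -1.0]]
ft_force: [-0.1, -1.0, -1.8]
grip_width: 0.0528
gripper_force: 27.0
```

```bash
python3 -c "
from h import *
show()"
```

```text
t 11.6 rack [ 24.  -41.5] z 22.7 yaw -4.84 F rack [-0.  -1.  -1.8] w 52.8 q [-20.  39.  81.  -0.  60. -15.]
```

Request:
{"op": "move_arm", "data": {"jaw": [5,5,5], "dp": [[0,0,0.1],[0.3,0,0],[0,0,0]], "turn": [[0,0,0],[0,0,0],[0,0,0]]}}

```text
time_s: 11.85
position: [0.5951, -0.0849, 0.0215]
tool_rot: [[0.084, 0.996, 0.0], [0.996, -0.084, 0.0], [0.0, 0.0, -1.0]]
ft_force: [-0.3, 0.4, -1.4]
grip_width: 0.0525
gripper_force: 27.0
```

Request:
{"op": "move_arm", "data": {"jaw": [5,5], "dp": [[0.1,0,0],[0,0,0]], "turn": [[0,0,0],[0,0,0]]}}

```text
time_s: 12.02
position: [0.5952, -0.0842, 0.0215]
tool_rot: [[0.084, 0.996, 0.0], [0.996, -0.084, -0.0], [-0.0, 0.0, -1.0]]
ft_force: [-0.0, -0.0, -0.7]
grip_width: 0.0528
gripper_force: 27.1
```

Request:
{"op": "move_arm", "data": {"jaw": [5,5], "dp": [[0.1,0,0],[0,0,0]], "turn": [[0,0,0],[0,0,0]]}}

```text
time_s: 12.18
position: [0.5953, -0.0834, 0.0214]
tool_rot: [[0.084, 0.996, 0.0], [0.996, -0.084, -0.0], [-0.0, 0.0, -1.0]]
ft_force: [0.6, -0.5, 0.7]
grip_width: 0.0526
gripper_force: 27.2
```

Request:
{"op": "move_arm", "data": {"jaw": [5,5], "dp": [[0.1,0,0],[0,0,0]], "turn": [[0,0,0],[0,0,0]]}}

```text
time_s: 12.35
position: [0.5955, -0.0831, 0.0215]
tool_rot: [[0.084, 0.996, 0.001], [0.996, -0.084, -0.002], [-0.001, 0.001, -1.0]]
ft_force: [-1.3, -4.0, 0.7]
grip_width: 0.0524
gripper_force: 27.2
```

Request:
{"op": "move_arm", "data": {"jaw": [5,5], "dp": [[0.1,0,0],[0,0,0]], "turn": [[0,0,0],[0,0,0]]}}

```text
time_s: 12.52
position: [0.5955, -0.0829, 0.0214]
tool_rot: [[0.084, 0.996, 0.001], [0.996, -0.084, -0.003], [-0.003, 0.001, -1.0]]
ft_force: [-1.2, -8.6, -0.0]
grip_width: 0.0527
gripper_force: 27.1
```

Request:
{"op": "move_arm", "data": {"jaw": [5,7,7,7,7,7,7,0,0,0,0,0], "dp": [[-0.15,0,0],[0,0,0],[0,0,0],[0,0,0],[0,0,-1],[0,0,-3.5],[0,0,-3.5],[-1.18,-3.85,0],[-1.18,-3.85,0],[-1.18,-3.85,0],[-1.18,-3.85,0],[0,0,0]], "turn": [[0,0,0],[0,0,0],[0,0,0],[0,0,0],[0,0,0],[0,0,0],[0,0,0],[0,0,0],[0,0,0],[0,0,0],[0,0,0],[0,0,0]]}}

```text
time_s: 13.52
position: [0.4315, -0.1159, 0.1013]
tool_rot: [[0.086, 0.996, -0.005], [0.996, -0.086, 0.002], [0.002, -0.005, -1.0]]
ft_force: [0.5, -0.4, 0.5]
grip_width: 0.0093
gripper_force: 0.0
```

Request:
{"op": "move_arm", "data": {"jaw": [0,0], "dp": [[0,0,0],[0,0,0]], "turn": [[0,0,0],[0,0,0]]}}

```text
time_s: 13.68
position: [0.4386, -0.1172, 0.1021]
tool_rot: [[0.085, 0.996, 0.002], [0.996, -0.085, -0.001], [-0.001, 0.002, -1.0]]
ft_force: [0.6, 1.5, 0.5]
grip_width: -0.0003
gripper_force: 0.0
```

```bash
python3 - <<'E'
from h import *
import pickle
st=show();im,d=cams.get_image("wrist");P=cloud("wrist",d,st);cv2.imwrite("pics/w4.png",im[...,::-1])
pickle.dump((st,im,d),open("w4.pkl","wb"))
B=(.40,.68,-.20,.08)
for lo,hi in((.0265,.0335),(.0335,.0385),(.0385,.046)):
    print(lo,hi)
    for b in blobs(P,lo,hi,B,100):print("  ",b,rk(np.array(b[1])/1000))
m=(P[...,2]>.0275)&(P[...,2]<.033)&(P[...,0]<.57)&(P[...,0]>.4)&(abs(P[...,1]+.12)<.06)
q=(P[m][:,:2]-O)@np.stack([X,Y],1)*1000
print(np.percentile(q[:,0],[.5,99.5]))
for x in range(-110,-10,12):
    k=q[abs(q[:,0]-x)<1.5,1]; print(x,len(k),np.percentile(k,[3,97]).round(1) if len(k)>5 else "")
E
```

```text
t 13.6833 rack [-129.2  -84.1] z 102.1 yaw -4.86 F rack [0.5 1.5 0.5] w -0.3 q [-30.  21. 101.   0.  58. -25.]
0.0265 0.0335
   (3715, [509.5, -124.7], [29.4, 90.6], 84.8, 31.0) [-58.  -85.2]
   (562, [587.5, -133.3], [95.5, 13.4], 11.5, 30.0) [ 20.5 -86.8]
   (511, [584.2, -33.0], [19.5, 51.7], 6.3, 30.0) [ 8.3 12.8]
   (412, [579.4, -81.5], [51.2, 20.1], 80.1, 30.0) [  7.8 -35.9]
   (253, [590.1, 2.1], [3.9, 23.6], 54.7, 30.1) [11.1 48.3]
0.0335 0.0385
   (11700, [598.4, -52.1], [116.9, 53.7], 85.9, 36.0) [24.1 -5. ]
   (428, [587.4, -133.2], [95.5, 13.3], 11.6, 35.9) [ 20.4 -86.7]
0.0385 0.046
   (2477, [586.5, -139.5], [91.3, 14.4], 3.6, 41.0) [ 20.1 -93.1]
[-102.85836843   -1.18112905]
-110 0 
-98 157 [-98.  -71.2]
-86 149 [-96.3 -71.4]
-74 140 [-94.  -71.1]
-62 128 [-92.3 -71.2]
-50 112 [-90.4 -71.1]
-38 102 [-88.6 -71.1]
-26 123 [-98.5 -71.2]
-14 59 [-91.9 -71.6]
```

View pics/w4.png

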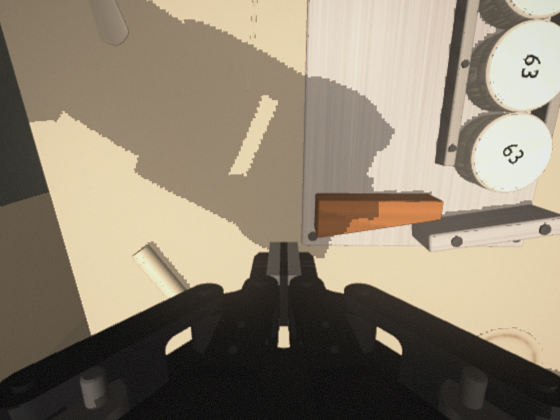

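The wedge at (378,213) lies parallel to the rack with its thin end towards the gap. Tin_c at (512,152) is seated against its neighbour. I'll descend behind the tail and push.

Request:
{"op": "move_arm", "data": {"jaw": [0,0,0,0,0,0,0,0,0,0,0,0], "dp": [[-0.12,0,2.5],[0,0,2.5],[0,0,2],[0,0,1.2],[0,0,0.6],[0,0,0],[0,0.6,0],[0,0.6,0],[0,0.6,0],[0,0.6,0],[0,0.6,0],[0,0,0]], "turn": [[0,0,0],[0,0,0],[0,0,0],[0,0,0],[0,0,0],[0,0,0],[0,0,0],[0,0,0],[0,0,0],[0,0,0],[0,0,0],[0,0,0]]}}

```text
time_s: 14.73
position: [0.4691, -0.121, 0.0136]
tool_rot: [[0.084, 0.996, 0.002], [0.996, -0.084, -0.001], [-0.001, 0.002, -1.0]]
ft_force: [0.2, 0.1, -0.2]
grip_width: 0.0004
gripper_force: 0.0
```

Request:
{"op": "move_arm", "data": {"jaw": [0,0,0,0,0,0,0,0,0,0,0], "dp": [[0,0.5,0],[0,0.5,0],[0,0.5,0],[0,0.5,0],[0.07,0.45,0],[0.07,0.45,0],[0.07,0.45,0],[0.07,0.45,0],[0.07,0.45,0],[0.07,0.45,0],[0,0,0]], "turn": [[0,0,0],[0,0,0],[0,0,0],[0,0,0],[0,0,0],[0,0,0],[0,0,0],[0,0,0],[0,0,0],[0,0,0],[0,0,0]]}}

```text
time_s: 15.65
position: [0.5158, -0.1205, 0.0133]
tool_rot: [[0.084, 0.996, 0.001], [0.996, -0.084, -0.0], [-0.0, 0.001, -1.0]]
ft_force: [0.4, -1.0, 0.1]
grip_width: 0.0002
gripper_force: 0.0
```

```bash
python3 -c "
from h import *
show()"
```

```text
t 15.65 rack [-52.1 -80.5] z 13.3 yaw -4.83 F rack [ 0.5 -1.   0.1] w 0.2 q [-26.  35.  94.   0.  51. -21.]
```

Request:
{"op": "move_arm", "data": {"jaw": [0,0,0,0,0], "dp": [[0.03,0.4,0],[0.03,0.4,0],[0.03,0.4,0],[0.03,0.3,0],[0,0,0]], "turn": [[0,0,0],[0,0,0],[0,0,0],[0,0,0],[0,0,0]]}}

```text
time_s: 16.07
position: [0.5302, -0.1205, 0.0132]
tool_rot: [[0.084, 0.996, -0.0], [0.996, -0.084, 0.0], [0.0, -0.0, -1.0]]
ft_force: [0.4, 0.1, 0.1]
grip_width: 0.0002
gripper_force: 0.0
```

Request:
{"op": "move_arm", "data": {"jaw": [0,0,0,0], "dp": [[0,0.15,0],[0,0.15,0],[0,0.1,0],[0,0,0]], "turn": [[0,0,0],[0,0,0],[0,0,0],[0,0,0]]}}

```text
time_s: 16.4
position: [0.5327, -0.1204, 0.0131]
tool_rot: [[0.084, 0.996, -0.003], [0.996, -0.084, 0.001], [0.001, -0.003, -1.0]]
ft_force: [-5.4, 0.7, 3.3]
grip_width: -0.0001
gripper_force: 3.1
```

```bash
python3 -c "
from h import *
show()"
```

```text
t 16.4 rack [-35.3 -78.8] z 13.1 yaw -4.84 F rack [-5.5  0.2  3.3] w -0.1 q [-25.  36.  91.  -0.  53. -20.]
```

Request:
{"op": "move_arm", "data": {"jaw": [0,0,0], "dp": [[0,0.15,0],[0,0.15,0],[0,0,0]], "turn": [[0,0,0],[0,0,0],[0,0,0]]}}

```text
time_s: 16.65
position: [0.5342, -0.1203, 0.013]
tool_rot: [[0.084, 0.996, -0.006], [0.996, -0.084, 0.002], [0.001, -0.007, -1.0]]
ft_force: [-12.8, 1.3, 8.7]
grip_width: 0.0001
gripper_force: 6.4
```

Request:
{"op": "move_arm", "data": {"jaw": [0,0,0], "dp": [[0,0.15,0],[0,0.15,0],[0,0,0]], "turn": [[0,0,0],[0,0,0],[0,0,0]]}}

```text
time_s: 16.9
position: [0.5365, -0.1202, 0.0129]
tool_rot: [[0.084, 0.996, -0.008], [0.996, -0.084, 0.003], [0.002, -0.008, -1.0]]
ft_force: [-14.8, 3.4, 9.5]
grip_width: -0.0001
gripper_force: 7.9
```

```bash
python3 -c "
from h import *
show()"
```

```text
t 16.9 rack [-31.4 -78.3] z 12.9 yaw -4.81 F rack [-15.1   2.1   9.5] w -0.1 q [-25.  36.  90.  -0.  54. -20.]
```

Request:
{"op": "move_arm", "data": {"jaw": [0,0,0], "dp": [[0,0.15,0],[0,0.15,0],[0,0,0]], "turn": [[0,0,0],[0,0,0],[0,0,0]]}}

```text
time_s: 17.15
position: [0.5386, -0.1201, 0.0127]
tool_rot: [[0.084, 0.996, -0.01], [0.996, -0.084, 0.003], [0.003, -0.011, -1.0]]
ft_force: [-18.3, 2.3, 11.1]
grip_width: 0.0001
gripper_force: 9.8
```

Request:
{"op": "move_arm", "data": {"jaw": [0,0,0], "dp": [[0,0.1,0],[0,0.1,0],[0,0,0]], "turn": [[0,0,0],[0,0,0],[0,0,0]]}}

```text
time_s: 17.4
position: [0.539, -0.1201, 0.0127]
tool_rot: [[0.084, 0.996, -0.014], [0.997, -0.083, 0.004], [0.003, -0.014, -1.0]]
ft_force: [-26.7, 3.3, 15.1]
grip_width: -0.0006
gripper_force: 13.3
```

```bash
python3 -c "
from h import *
show()"
```

```text
t 17.4 rack [-29. -78.] z 12.7 yaw -4.79 F rack [-26.9   0.9  15.1] w -0.6 q [-25.  37.  89.  -0.  55. -20.]
```

Request:
{"op": "move_arm", "data": {"jaw": [0,0,0,0,0,0,0,0,0,0], "dp": [[0,-0.7,0],[0,-1.0,0],[0,-2.0,0],[0,-1.0,0],[0,0,-3],[0,0,-3],[0,0,-3],[0,-1,-3],[0,0,0],[0,0,0]], "turn": [[0,0,0],[0,0,0],[0,0,0],[0,0,0],[0,0,0],[0,0,0],[0,0,0],[0,0,0],[0,0,0],[0,0,0]]}}

```text
time_s: 18.23
position: [0.4886, -0.1174, 0.1347]
tool_rot: [[0.085, 0.996, 0.004], [0.996, -0.085, -0.002], [-0.002, 0.004, -1.0]]
ft_force: [-2.0, -0.5, 0.2]
grip_width: 0.0003
gripper_force: 0.0
```

```bash
python3 - <<'E'
from h import *
st=show();im,d=cams.get_image("wrist");P=cloud("wrist",d,st);cv2.imwrite("pics/w5.png",im[...,::-1])
B=(.40,.68,-.20,.08)
for lo,hi in((.0265,.0335),(.0335,.0385),(.0385,.046)):
    for b in blobs(P,lo,hi,B,150):print("  ",b,rk(np.array(b[1])/1000))
im,d=cams.get_image("top");Pt=cloud("top",d)
for b in blobs(Pt,.045,.07,(.45,.6,.2,.35),25):print("jar",b)
for b in blobs(cloud("top",np.load("top0.npy")),.045,.07,(.45,.6,.2,.35),25):print("jar0",b)
E
```

```text
t 18.2333 rack [-79.4 -79.7] z 134.7 yaw -4.85 F rack [-1.9 -0.6  0.2] w 0.3 q [-27.  23.  91.   0.  66. -22.]
   (3114, [590.9, -119.0], [106.9, 38.6], 11.0, 31.1) [ 22.6 -72.3]
   (205, [584.4, 9.3], [6.7, 33.8], 35.2, 30.2) [ 4.7 54.9]
   (169, [578.9, -33.9], [16.0, 48.6], 11.6, 30.0) [ 3.1 11.4]
   (167, [580.8, -78.3], [48.9, 16.3], 74.4, 30.3) [  8.9 -32.6]
   (10677, [598.6, -44.1], [131.6, 57.4], 87.3, 36.1) [23.6  3. ]
   (256, [588.6, -133.0], [94.9, 3.5], 5.4, 36.0) [ 21.6 -86.4]
   (1958, [589.5, -139.4], [96.2, 14.2], 3.7, 41.1) [ 23.  -92.7]
jar (364, [531.4, 287.9], [46.5, 47.3], 88.9, 60.6)
jar (28, [594.2, 342.1], [2.8, 17.2], 39.3, 56.9)
jar0 (361, [531.6, 288.2], [47.3, 46.9], 1.1, 60.6)
```

View pics/w5.png

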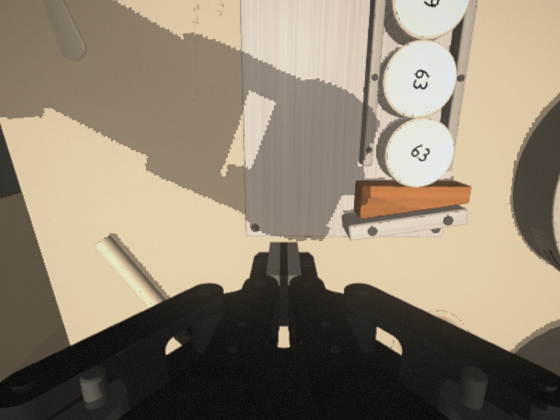

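The wedge at (412,197) is tight between tin_c (420,152) and the cheek. All three tins stand upright in a closed row and the jar hasn't moved, so I'll hand in.

```bash
python3 -c "
from h import *
print(ticket.close_job())"
```

```text
the job is handed in; nothing more can be done
None
```

Job handed in at about 18 s: the three tins stand upright in a closed row against the end stop, the wedge was pushed in about 7 mm past first contact (peak about 27 N) and stayed put after release, and the jar did not move.

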